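# Shake out the case with the loose grinding ball and show it to the reader

## Task

Three closed cases stand in the tray; each should hold a grinding ball bedded in foam, but in one of them the ball has come loose. Take the cases up one at a time and shake or rock them end to end until you find the one that rattles, setting any silent one back down flat in a bay of the tray, then hold the rattling case up to the barcode reader to book it out: level, an end label squarely facing the window at its height, about 8 cm away. Finish still holding it there without putting it down, show the reader no other case, and leave the other things on the bench where they are.

Things in the scene. Friction and masses are not known exactly. Their poses are not given: they have to be found in the camera images.
- case_1: closed grey plastic case, 140 x 50 x 50 mm (own x, y, z), dark joint line, black latches and a bar label on both ends; the three look alike. 0.35 to 0.45 kg, flat sides to grip across its 50 mm width. Origin: centre of its underside; x along its length, z up. Starts seated in bay 1, at the left (tray y +105 mm). Two cases hold their ball fast in foam; in one, any of the three, it is loose (see case_1_mid)
- case_2: closed grey plastic case, 140 x 50 x 50 mm (own x, y, z), dark joint line, black latches and a bar label on both ends; the three look alike. 0.35 to 0.45 kg, flat sides to grip across its 50 mm width. Origin: centre of its underside; x along its length, z up. Starts seated in bay 2, in the middle. Two cases hold their ball fast in foam; in one, any of the three, it is loose (see case_1_mid)
- case_3: closed grey plastic case, 140 x 50 x 50 mm (own x, y, z), dark joint line, black latches and a bar label on both ends; the three look alike. 0.35 to 0.45 kg, flat sides to grip across its 50 mm width. Origin: centre of its underside; x along its length, z up. Starts seated in bay 3, at the right (tray y -105 mm). Two cases hold their ball fast in foam; in one, any of the three, it is loose (see case_1_mid)
- case_1_mid (a point): the middle of case_1, 25 mm above its underside. Inside each case, unseen, is a 38 mm, 0.22 kg steel ball. The loose one ('ball' in the rules) starts at the middle, runs up to 48 mm either way along the length once the case is tipped by 0.1 rad or more, knocks at the end and mostly stays in that half when levelled, so the load hangs up to 0.1 N m off the middle
- case_2_mid (a point): the middle of case_2, 25 mm above its underside
- case_3_mid (a point): the middle of case_3, 25 mm above its underside
- tray: fixed grey docking tray, 166 x 318 x 14 mm (x, y, z), with three open bays side by side at y = +105, 0 and -105 mm, each 147 x 57 mm and 10 mm deep (floor 4 mm above the bench), 3.5 mm play round a case, bevelled rims. Origin: centre of its underside; x as the length of the cases, z up
- reader: fixed barcode reader: a grey head 46 x 70 x 88 mm with a dark window, on a short neck and a round black foot of 88 mm, 148 mm high in all. Origin: centre of the foot's underside; the window looks along its -x, towards the robot
- reading_spot (a point): where the middle of the shown case belongs: 150 mm straight out from the centre of the reader's window (80 mm from window to case end) and at its height, 97 mm above the bench; its x axis is the reader's, along which the case's length should lie
- pipette: pipette lying at the right edge of the bench, 263 mm long; bystander, not part of the job, to be left where it is
- tape_roll: roll of tape lying flat, 98 mm across, 19 mm high, between tray and reader; bystander, not part of the job, to be left where it is
- vial_2: small glass vial, 22 mm across, 46 mm high, standing between tray and reader; bystander, not part of the job, to be left where it is
- timer: white kitchen-style timer, 62 x 66 x 19 mm, in front of the tray; bystander, not part of the job, to be left where it is
- ball_pen: ball pen, 138 mm long, lying in front of the tray; bystander, not part of the job, to be left where it is
Mind the look-alikes: they are no part of the job. There is more than one size of the reader; the job needs the larger.

How it is judged:
By the outcome, as a careful person would: the job done as asked, in the order asked, and still so for the second after the job is handed in, while the arm keeps its last pose, push and grip.
It also fails if it takes over 67 s, if anything falls off the work surface, if the arm or the gripper's body presses on something with over 40 N, if the wrist force passes 120 N, or if a joint passes its speed limit or range.

## Robot

A 6-joint arm with a two-finger parallel gripper is mounted at the origin on a cart in front of the work surface, level with it; the furniture and walls round the work are solid. World frame = base frame: x ahead of the robot, y to its left, z up, the work surface at z = 0. Lengths are in m, angles in degrees, forces in N, time in s.
With the tool pointing down it reaches from about 0.275 to 1 m from the base axis. Payload 8.4 kg.
Tool frame: the origin (TCP) lies midway between the tips of the shut fingers; the grasp point (between the pads) lies 19 mm behind it; z points along the fingers, y is the line along which they close (so a half turn about z gives the same grasp; the last joint's range is limited). The gripper opens to 85 mm and grips with 20 to 120 N. Pads are 22 mm wide; open, the fingers measure 114 mm over their backs; the gripper's body (76 mm by 85 mm) begins 54 mm behind the grasp point. The pads swing forward as they close: fully open they stand 13 mm farther back than shut.
Start: joints at [72.112, 20.225, 93.587, -0, 66.188, -0.138], TCP at [0.191, 0.595, 0.231] pointing down, gripper open.
Joint ranges: [-150.9, 150.9], [-52.94, 120.26], [3.33, 152.33], [-74.26, 254.26], [0, 154.13], [-172.89, 172.89]. Speed limits (degrees/s): [127.2, 127.2, 159.86, 180, 180, 180].

## Interface

Orientations are given as [roll, pitch, yaw] about the fixed x, y, z axes, in that order (R = Rz(yaw) Ry(pitch) Rx(roll)).
In Python, from plant import r, capture, camera_params gives the robot as it stands. The module is installed in compiled form; this text tells all that it offers.
- The arm moves only by the shell command python3 -m inch 'ROWS' [FORCE]. ROWS is JSON, a list that holds one entry, the list of rows, each a list of 7 numbers: the shift along the world's x, y, z in mm, then the turn, a rotation vector about the world's x, y, z in rad, then the closure in counts, from 0 (fully open) to 255 (shut). A call has 1 to 5 rows; each row is the pose to reach, as a shift and turn from the pose commanded when the call began; what a row does not reach only later rows make up. A row lasts 1/8 s, in which the tool goes at most 62.5 mm and 10.7 degrees, less where a joint would pass 70% of its speed; a pose out of reach is approached as far as the arm can. A call with a gripper value outside its range is refused whole. The fingers move at their own pace and stop on an object; FORCE is the grip in N (left out, the last holds). Time passes only in rows, so rows that repeat a pose let the fingers close. It gives the time, the measured TCP pose, the force, the opening and the grip force at its end, in the units of the state.
- r.state(): the state, without advancing time (a new reading comes with each control period).
- capture(name): name is "side" or "top" or "wrist"; returns the picture (480x640x3 uint8, red, green, blue); there is no depth.
- camera_params(name): a dict with "fov_y" (degrees; the focal length in pixels is half the picture's height over the tangent of half this angle, whatever the lens; pixels are square), "cx", "cy" (the principal point, pixels), "R" (3x3) and "t" (3): a world point X has camera coordinates R X + t. Camera axes: x right, y down, z forward; pixel columns grow to the right and rows downward; lengths in m; the calibration is good to about 2 mm. A picture is of the moment at which its call begins: read the wrist's pose just before it. camera_params takes no time and is no camera call; for the wrist camera it gives the pose at the moment of the call.
- r.hand_in(): hands the job in; it is judged then, once.
The state is a dict: "time_s": time; "joint_pos": joint angles; "dq": joint speeds; "joint_torque": joint torques, N m; "tool_pos": TCP position; "tool_rot": TCP orientation; "force": force on the tool from outside, world axes, zero at the start; "moment": the same for the moment, N m; "gripper_width": finger opening in m; "finger_force": force on a finger pad.
Only numpy, scipy, OpenCV 4.12 (cv2) and the standard library are available. Lean on these libraries where they do the work, as an engineer would, in place of code of your own. Each camera call takes 0.05 s, during which the arm holds its last target. There are 200 camera calls.

## Working session

There is one attempt and no reset: what is moved stays moved. The work goes in short steps, Python scripts to look and compute and a shell command to move; the robot and the scene stay as the last step left them, time stands still between calls to the robot, and variables do not carry over. Pictures are saved under pics/ and viewed, at most 10 in all, crops included, and the job is handed in when it is done.

```bash
mkdir -p pics; python3 - <<'E'
from plant import r,capture,camera_params
import cv2,numpy as np
for n in("top","side"):
    p=camera_params(n);print(n,p)
    im=capture(n);cv2.imwrite(f"pics/{n}0.png",im[...,::-1])
s=r.state();print(s)
E
```

```text
top {'fov_y': 44.14633622537447, 'cx': 327.4874465929635, 'cy': 231.8547449740564, 'R': array([[-0.32357948, -0.94619685, -0.00280205],
       [-0.88664786,  0.30424632, -0.34826679],
       [ 0.33038145, -0.11020755, -0.93739127]]), 't': array([0.12587256, 0.52048705, 1.57112587])}
side {'fov_y': 54.452727509803694, 'cx': 321.1231703674061, 'cy': 241.36348911684414, 'R': array([[-0.97083598, -0.23878764,  0.02140014],
       [-0.17042738,  0.62460342, -0.76211881],
       [ 0.16861795, -0.74353953, -0.64708342]]), 't': array([0.50124892, 0.17850178, 0.92049331])}
{'time_s': 0.1, 'joint_pos': array([ 7.21128940e+01,  2.02578459e+01,  9.36250704e+01,  8.15703778e-04,
        6.61839630e+01, -1.37911651e-01]), 'dq': array([-0.08776013, -0.01821128, -0.10556875, -0.02102087, -0.05442207,
       -0.04588756]), 'joint_torque': array([ 7.97051980e-04, -6.06361485e+01, -3.42817569e+01,  1.11679890e-05,
        4.13070884e-03, -2.87784580e-06]), 'tool_pos': array([0.19040718, 0.59486414, 0.23064215]), 'tool_rot': array([-1.79933123e+02, -9.06835867e-04,  1.62250475e+02]), 'force': array([ 0.19836411,  0.56195572, -0.1484844 ]), 'moment': array([ 0.02259968, -0.04040205,  0.00614083]), 'finger_force': 0.0, 'gripper_width': 0.08539710718251774}
```

View pics/top0.png

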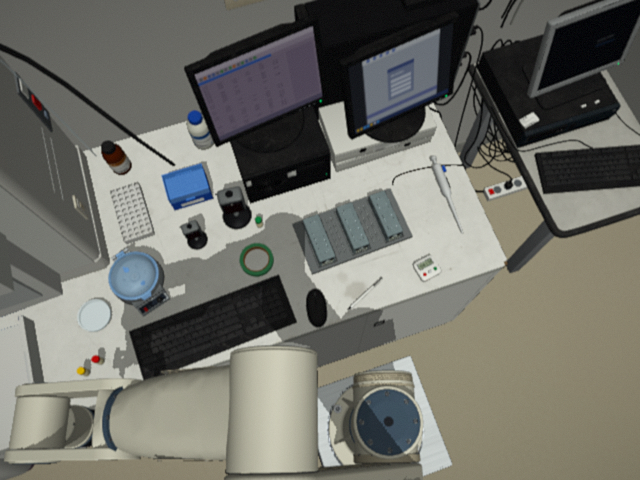

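View pics/side0.png

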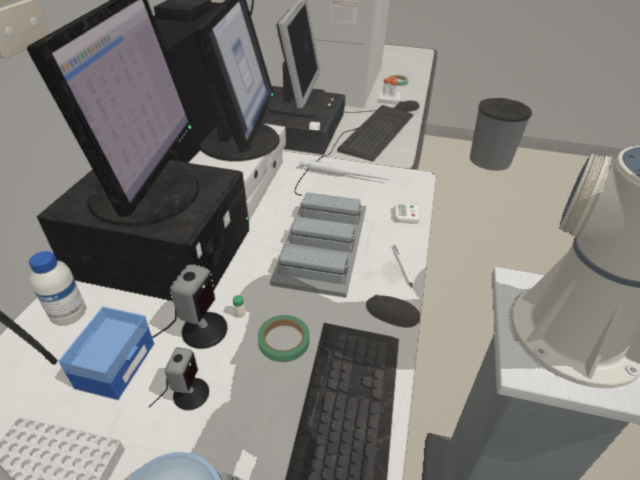

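The top view shows three cases in the tray at (318,237), (353,226) and (386,214). There are two reader look-alikes, a larger one at (235,207) and a smaller one at (194,235), so I choose the larger at (235,207). The tape is at (257,259), the vial at (259,220) and the timer at (427,266). In the side view the larger reader is at (198,305), the smaller at (185,378), and the cases are at (332,205), (325,232) and (315,260). I'll check the choice with close crops.

```bash
python3 - <<'E'
import cv2,numpy as np
a=cv2.imread("pics/top0.png");b=cv2.imread("pics/side0.png")
A=cv2.resize(a[170:290,170:430],None,fx=3,fy=3,interpolation=cv2.INTER_CUBIC)
B=cv2.resize(b[180:410,140:400],None,fx=3,fy=3,interpolation=cv2.INTER_CUBIC)[:,:780]
cv2.imwrite("pics/c1.png",A);cv2.imwrite("pics/c2.png",cv2.resize(B,(678,600)))
E
```

```text
(no output)
```

View pics/c1.png

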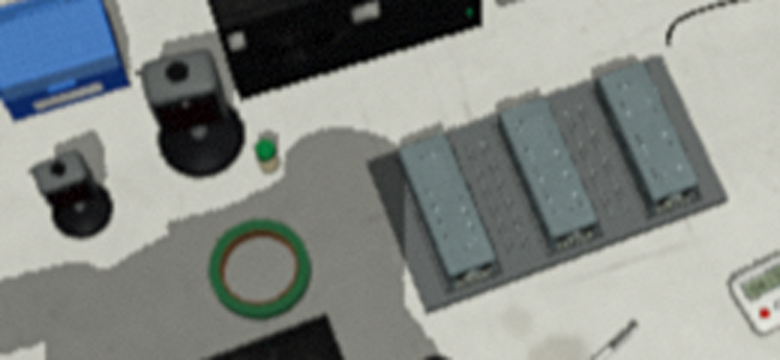

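View pics/c2.png

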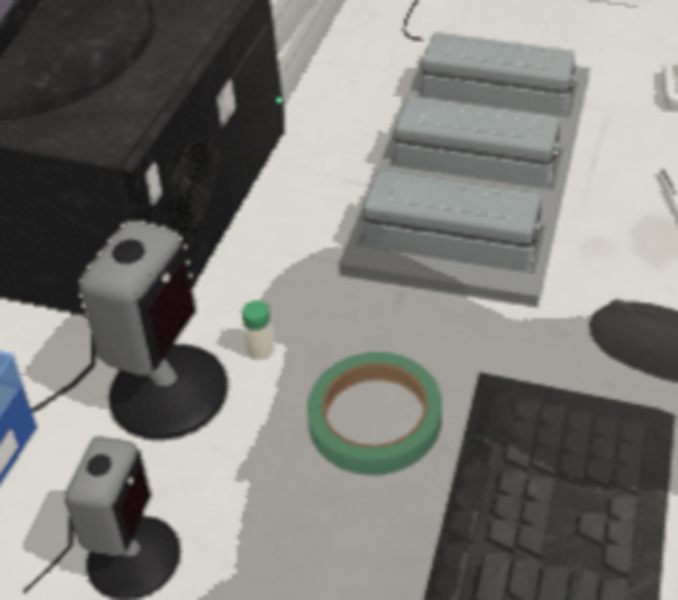

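The crops confirm it: in the first, the larger reader head is at (185,85) with its foot at (201,138), the smaller reader is at (70,190), and the case tops are clear. In the second, the window of the larger reader faces right, towards the robot.

```bash
cat > h.py <<'E'
import numpy as np,cv2
from plant import r,capture,camera_params
def ray(p,uv):
    f=240/np.tan(np.radians(p['fov_y'])/2)
    d=np.array([(uv[0]-p['cx'])/f,(uv[1]-p['cy'])/f,1.]);R=np.array(p['R'])
    return -R.T@p['t'],R.T@d
def onz(p,uv,z):
    o,d=ray(p,uv);return (o+d*(z-o[2])/d[2])
def proj(p,X):
    f=240/np.tan(np.radians(p['fov_y'])/2);c=np.array(p['R'])@X+p['t'];return c[:2]/c[2]*f+[p['cx'],p['cy']]
E
python3 - <<'E'
from h import *
np.set_printoptions(precision=4,suppress=True)
p=camera_params("top");s=camera_params("side")
T=lambda l,z:np.array([onz(p,(170+u/3,170+v/3),z)[:2] for u,v in l])
S=lambda l,z:np.array([onz(s,(140+u/2.6077,180+v/2.6077),z)[:2] for u,v in l])
def yaw(v):return np.degrees(np.arctan2(v[1],v[0]))
t=T([(370,160),(660,57),(727,200),(428,311)],.014)
print("tray",t.mean(0),[yaw(t[0]-t[3]),yaw(t[1]-t[2]),yaw(t[0]-t[1])-90,yaw(t[3]-t[2])-90])
for c in([(400,145),(440,130),(494,262),(452,278)],[(500,108),(545,95),(597,226),(553,243)],[(597,72),(642,58),(697,190),(655,205)]):
    q=T(c,.054);print("case",q.mean(0),yaw(q[0]-q[3]),yaw(q[1]-q[2]))
for c in([(372,170),(540,187),(535,240),(364,218)],[(405,98),(560,118),(553,160),(398,142)],[(430,35),(575,53),(570,93),(424,75)]):
    q=S(c,.054);print("case side",q.mean(0))
print("foot",T([(201,138)],.005),S([(168,390)],.005))
print("headtop",T([(142,70),(207,49),(218,92),(150,105)],.148))
print("tape",T([(260,270)],.01),S([(375,415)],.01),"vial",T([(265,147)],.046),S([(257,312)],.046))
print("timer",onz(p,(427,267),.015),"monitor base/black box front", T([(243,98),(482,25)],0))
E
```

```text
tray [ 0.5426 -0.1307] [np.float64(1.8341163998179442), np.float64(2.440020635549606), np.float64(2.0629521571454035), np.float64(2.244626226677397)]
case [ 0.5387 -0.0247] 1.8015023941108317 2.1891602599078586
case [ 0.5414 -0.1298] 0.7402239635392278 0.4423521893988114
case [ 0.5462 -0.2337] 1.6459106535698522 0.23911835598225498
case side [ 0.5385 -0.0169]
case side [ 0.5404 -0.1159]
case side [ 0.5446 -0.2158]
foot [[0.7008 0.1807]] [[0.7027 0.1841]]
headtop [[0.7219 0.2098]
 [0.7229 0.1469]
 [0.6776 0.1493]
 [0.6854 0.2121]]
tape [[0.5469 0.164 ]] [[0.547  0.1708]] vial [[0.6536 0.1231]] [[0.6506 0.1288]]
timer [ 0.3651 -0.2958  0.015 ] monitor base/black box front [[ 0.7312  0.1286]
 [ 0.7297 -0.1269]]
```

```bash
python3 -m inch '[[[310,-495,170,0,0,0.345,0],[310,-495,170,0,0,0.345,0],[310,-495,170,0,0,0.345,0],[310,-495,170,0,0,0.345,0],[310,-495,170,0,0,0.345,0]]]'
python3 - <<'E'
from h import *
s=r.state();print(s['tool_pos'],s['tool_rot'],s['joint_pos'],s['force'])
E
```

```text
time_s: 0.72
tool_pos: [0.3503, 0.3391, 0.319]
tool_rot: [-180.0, -0.0, -178.0]
force: [0.8, -0.1, 0.5]
gripper_width: 0.0854
finger_force: 0.0
[0.35034843 0.3391284  0.31900629] [-1.79991562e+02 -3.02406026e-04 -1.77963556e+02] [ 4.38957096e+01  3.19034818e+00  1.03690246e+02 -6.35645279e-03
  7.31252621e+01 -4.81388885e+01] [ 0.83359214 -0.07508557  0.54465086]
```

```bash
python3 -m inch '[[[150,-240,80,0,0,0,0],[150,-240,80,0,0,0,0],[150,-240,80,0,0,0,0],[150,-240,80,0,0,0,0],[150,-240,80,0,0,0,0]]]'
python3 - <<'E'
from h import *
s=r.state();print(s['tool_pos'],s['tool_rot'])
p=camera_params("wrist");im=capture("wrist");cv2.imwrite("pics/w1.png",im[...,::-1])
import pickle;pickle.dump(p,open("w1.pkl","wb"))
print(p, -np.array(p['R']).T@p['t'])
E
```

```text
time_s: 1.35
tool_pos: [0.5007, 0.0986, 0.3992]
tool_rot: [-180.0, 0.0, -178.1]
force: [1.0, 1.0, -0.3]
gripper_width: 0.0854
finger_force: 0.0
[0.5007229  0.09863532 0.39920832] [-1.79990564e+02  2.69856275e-02 -1.78064118e+02]
{'fov_y': 62.19277513090577, 'cx': 306.69244888410526, 'cy': 239.48842548710513, 'R': array([[-3.44431502e-02,  9.99406522e-01,  5.22685154e-04],
       [ 9.65542139e-01,  3.31410617e-02,  2.58127969e-01],
       [ 2.57957453e-01,  9.39541494e-03, -9.66110593e-01]]), 't': array([-0.08247227, -0.5625368 ,  0.40977434])} [0.43460804 0.09721639 0.54113692]
```

View pics/w1.png

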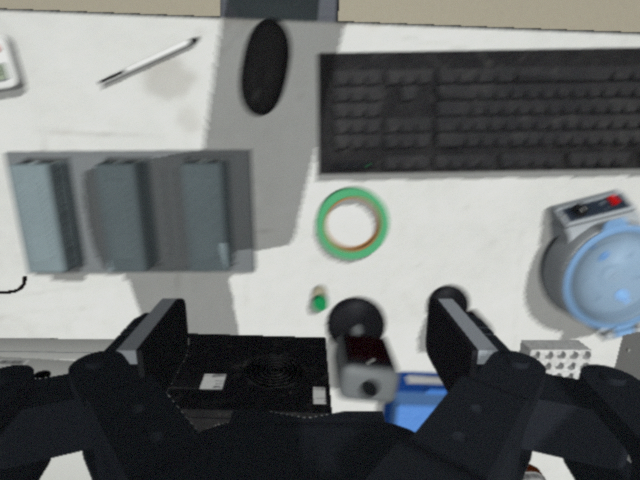

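The wrist view shows the tray at left from (8,152) to (255,271), with the three case tops. The tape is at (352,223), the vial at (319,299), and the larger reader has its foot at (356,325) and head top at (368,385).

```bash
python3 - <<'E'
from h import *
import pickle
np.set_printoptions(precision=4,suppress=True)
p=pickle.load(open("w1.pkl","rb"))
im=cv2.imread("pics/w1.png")
W=lambda l,z:np.array([onz(p,q,z)[:2] for q in l])
print("tray",W([(8,152),(250,150),(255,271)],.014))
hsv=cv2.cvtColor(im,cv2.COLOR_BGR2HSV)
# case tops: bluish, brighter
g=im.astype(int);d=g[...,0]-g[...,2]
m=((d>10)&(hsv[...,2]>70)).astype(np.uint8)*255;m[:140]=0;m[285:]=0;m[:,262:]=0
m=cv2.morphologyEx(m,cv2.MORPH_OPEN,np.ones((3,3)))
cs,_=cv2.findContours(m,cv2.RETR_EXTERNAL,cv2.CHAIN_APPROX_NONE)
for c in cs:
    if cv2.contourArea(c)>500: print(cv2.contourArea(c),cv2.boundingRect(c),cv2.minAreaRect(c))
mt=((hsv[...,0]>50)&(hsv[...,0]<85)&(hsv[...,1]>90)).astype(np.uint8)*255
for c in cv2.findContours(mt,cv2.RETR_EXTERNAL,cv2.CHAIN_APPROX_NONE)[0]:
    if cv2.contourArea(c)>60: print("green",cv2.boundingRect(c))
z=cv2.resize(im[280:420,300:420],None,fx=5,fy=4.28*5/4.28,interpolation=cv2.INTER_CUBIC)[:600]
y=cv2.resize(im[140:290,0:270],None,fx=3,fy=3,interpolation=cv2.INTER_CUBIC)
cv2.imwrite("pics/z.png",cv2.resize(z,(500,500)))
cv2.imwrite("pics/y.png",y[:,:800])
print(z.shape)
E
```

```text
tray [[ 0.4715 -0.2882]
 [ 0.4581  0.0249]
 [ 0.6235  0.0315]]
3015.5 (98, 165, 47, 106) ((121.00505065917969, 217.04998779296875), (107.79490661621094, 36.119232177734375), 84.23210906982422)
2945.0 (184, 163, 46, 107) ((205.89620971679688, 216.6623992919922), (107.99198913574219, 37.06360626220703), 84.21761322021484)
4063.0 (10, 163, 58, 109) ((39.22452926635742, 216.8641357421875), (115.54891204833984, 40.420616149902344), 79.3803482055664)
green (314, 296, 11, 15)
green (318, 188, 69, 71)
(600, 600, 3)
```

View pics/z.png

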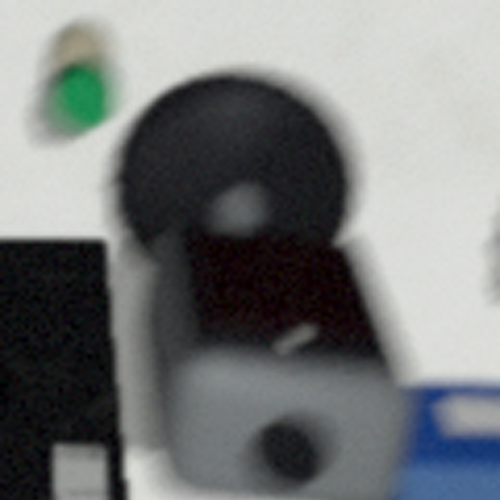

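View pics/y.png

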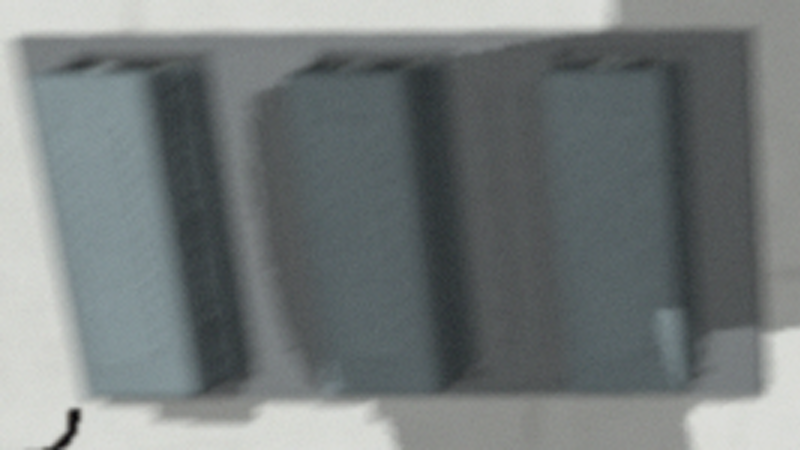

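The first crop shows the head's front top edge from (178,358) to (397,358) and the foot circle from x 120 to 350 with its top at 72. The second shows the three case tops, case 1 from (550,68) to (688,388).

```bash
python3 - <<'E'
from h import *
import pickle
np.set_printoptions(precision=4,suppress=True)
p=pickle.load(open("w1.pkl","rb"))
W=lambda l,z,k,o:np.array([onz(p,(o[0]+u/k,o[1]+v/k),z)[:2] for u,v in l])
print("head",W([(172,358),(402,358),(410,492),(178,490),(290,450)],.148,4.167,(300,280)))
print("foot",W([(120,180),(350,180),(235,72)],.003,4.167,(300,280)))
print("window bottom",W([(190,235),(340,238)],.06,4.167,(300,280)),W([(192,345),(382,358)],.14,4.167,(300,280)))
for c in([(550,68),(663,68),(688,388),(577,388)],[(300,70),(408,70),(445,388),(335,390)],[(38,75),(148,72),(203,395),(90,397)]):
    q=W(c,.054,3,(0,140));print("case",q.mean(0),q.ravel())
t=W([(18,38),(752,32),(762,392)],.014,3,(0,140));print("tray",t,(t[0]+t[2])/2)
E
```

```text
head [[0.6844 0.1447]
 [0.6823 0.2064]
 [0.7238 0.2124]
 [0.7253 0.1487]
 [0.7116 0.1785]]
foot [[0.7056 0.1396]
 [0.7028 0.2215]
 [0.6629 0.1778]]
window bottom [[0.6955 0.1586]
 [0.6949 0.2068]] [[0.6853 0.1509]
 [0.6875 0.2031]]
case [ 0.541  -0.0239] [ 0.474  -0.0499  0.4725 -0.0045  0.608   0.0034  0.6097 -0.0444]
case [ 0.5452 -0.1268] [ 0.4783 -0.1503  0.4768 -0.1069  0.6116 -0.1013  0.6142 -0.1487]
case [ 0.5511 -0.2319] [ 0.4839 -0.2557  0.4812 -0.2114  0.6184 -0.2059  0.621  -0.2547]
tray [[ 0.4724 -0.2909]
 [ 0.459   0.0258]
 [ 0.6231  0.0301]] [ 0.5477 -0.1304]
```

```bash
python3 -m inch '[[[80,82,-20,0,0,0,0],[80,82,-20,0,0,0,0],[80,82,-20,0,0,0,0]]]'
python3 - <<'E'
from h import *
import pickle
p=camera_params("wrist");im=capture("wrist")[...,::-1]
pickle.dump(p,open("w2.pkl","wb"));cv2.imwrite("pics/w2.png",im)
o=proj(p,np.array([.705,.181,.1]));print(o,r.state()['tool_pos'])
u,v=[int(x) for x in o];u0=max(u-100,0);v0=max(v-75,0);print(u0,v0)
cv2.imwrite("pics/w2c.png",cv2.resize(np.ascontiguousarray(im[v0:v0+150,u0:u0+200]),None,fx=4,fy=4,interpolation=cv2.INTER_CUBIC))
E
```

```text
time_s: 1.78
tool_pos: [0.5808, 0.1851, 0.3759]
tool_rot: [-180.0, -0.2, -177.9]
force: [0.4, -0.6, -0.5]
gripper_width: 0.0851
finger_force: 0.0
[298.13176052 307.08959465] [0.57981915 0.18388765 0.37681861]
198 232
```

View pics/w2c.png

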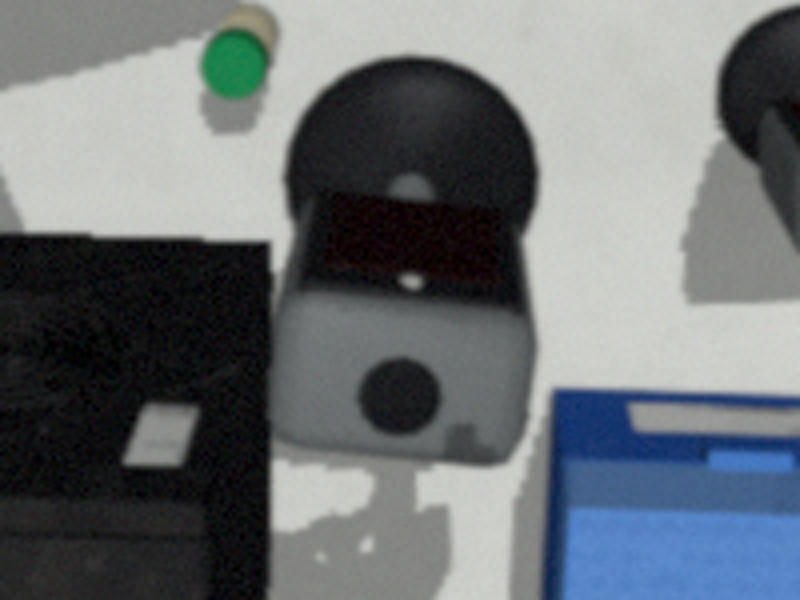

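The crop shows the reader head from nearly above: front top edge (290,293) to (530,308), back edge (280,440) to (510,463), top disc (400,396), foot circle spanning x 287–538 with its top at 57.

```bash
python3 - <<'E'
from h import *
import pickle
np.set_printoptions(precision=4,suppress=True)
p=pickle.load(open("w2.pkl","rb"))
W=lambda l,z:np.array([onz(p,(198+u/4,232+v/4),z)[:2] for u,v in l])
h=W([(290,293),(530,308),(510,463),(280,440),(272,370),(537,370),(400,396)],.148);print("head",h)
y=lambda v:np.degrees(np.arctan2(v[1],v[0]))
print(y(h[1]-h[0])-90,y(h[2]-h[3])-90)
print("foot",W([(287,175),(538,175),(412,57)],.004))
w=W([(328,190),(506,210)],.07);w2=W([(322,270),(503,283)],.125);print("win",w,w2,y(w[1]-w[0])-90,y(w2[1]-w2[0])-90)
E
```

```text
head [[0.6822 0.1535]
 [0.6841 0.214 ]
 [0.7277 0.2111]
 [0.7233 0.1515]
 [0.7036 0.1492]
 [0.7011 0.2166]
 [0.7097 0.182 ]]
-1.731074598298946 -4.208904373290565
foot [[0.7036 0.1401]
 [0.7004 0.226 ]
 [0.6601 0.1814]]
win [[0.6837 0.158 ]
 [0.6881 0.2115]] [[0.6857 0.16  ]
 [0.6876 0.2083]] -4.677704195374503 -2.287799251124227
```

```bash
python3 -m inch '[[[-10,-60,-20,0,0,0,0],[-25,-120,-60,0,0,0,0],[-39,-175,-120,0,0,0,0],[-39,-209,-180,0,0,0,0],[-39,-209,-230,0,0,0,0]]]'
python3 - <<'E'
from h import *
import pickle
p=camera_params("wrist");im=capture("wrist")[...,::-1]
pickle.dump(p,open("w3.pkl","wb"));cv2.imwrite("pics/w3.png",im)
s=r.state();print(s['tool_pos'],s['tool_rot'],s['moment'])
E
```

```text
time_s: 2.45
tool_pos: [0.5408, -0.0228, 0.1695]
tool_rot: [-180.0, 0.2, -178.1]
force: [1.5, 0.4, -0.6]
gripper_width: 0.0855
finger_force: 0.0
[ 0.53567793 -0.02344623  0.16155913] [-179.9805784    -0.50258247 -178.0801776 ] [-0.02243578  0.14516504 -0.00496194]
```

View pics/w3.png

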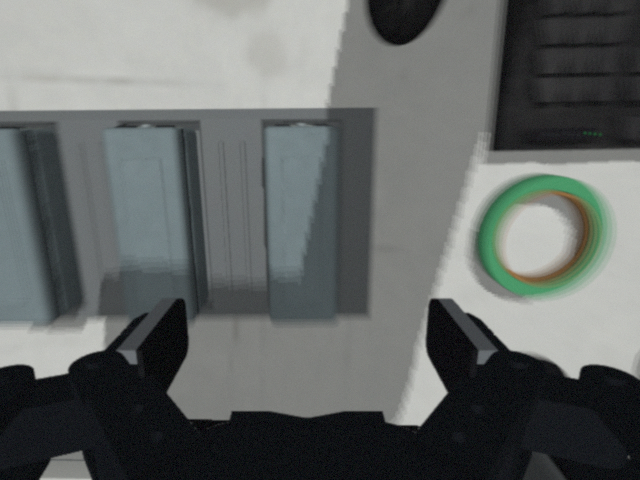

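The case 1 top spans columns 265–338 between the fingers (187–430), so it is nearly centred. I'll shift 2 mm in y and go down.

```bash
python3 - <<'E'
from h import *
import pickle
p=pickle.load(open("w3.pkl","rb"))
print([onz(p,q,.054)[:2].round(4) for q in((267,127),(338,127),(335,319),(271,319))],r.state()['tool_pos'])
E
python3 -m inch '[[[0,-2,-60,0,0,0,0],[0,-2,-105,0,0,0,0],[0,-2,-130,0,0,0,0],[0,-2,-132,0,0,0,0]]]' 60
python3 -m inch '[[[0,0,0,0,0,0,255],[0,0,0,0,0,0,255],[0,0,0,0,0,0,255],[0,0,0,0,0,0,255],[0,0,0,0,0,0,255]]]' 60
```

```text
[array([ 0.4721, -0.0489]), array([ 0.4706, -0.0048]), array([6.013e-01, 2.000e-04]), array([ 0.6029, -0.045 ])] [ 0.53567793 -0.02344623  0.16155913]
time_s: 3.0
tool_pos: [0.5401, -0.0225, 0.037]
tool_rot: [180.0, -0.2, -178.0]
force: [0.9, -0.3, 0.6]
gripper_width: 0.0856
finger_force: 0.0
time_s: 3.62
tool_pos: [0.5425, -0.0228, 0.0394]
tool_rot: [-180.0, 0.2, -178.0]
force: [-2.3, -1.1, 9.2]
gripper_width: 0.0484
finger_force: 61.7
```

Higher than wanted (TCP z 0.039), so I'm opening and going lower.

```bash
python3 -m inch '[[[0,0,0,0,0,0,0],[0,0,0,0,0,0,0],[0,0,0,0,0,0,0],[0,-2,-18,0,0,0,0],[0,-2,-18,0,0,0,0]]]' 70
python3 -m inch '[[[0,0,0,0,0,0,0],[0,0,0,0,0,0,255],[0,0,0,0,0,0,255],[0,0,0,0,0,0,255],[0,0,0,0,0,0,255]]]' 70
python3 -c "
from h import *
s=r.state();print(s)"
```

```text
time_s: 4.25
tool_pos: [0.5399, -0.0247, 0.0175]
tool_rot: [180.0, -0.2, -178.0]
force: [-0.1, -0.7, -0.1]
gripper_width: 0.0853
finger_force: 0.0
time_s: 4.88
tool_pos: [0.5417, -0.0245, 0.0199]
tool_rot: [180.0, 0.0, -178.0]
force: [-1.1, 1.8, 5.6]
gripper_width: 0.0491
finger_force: 73.7
{'time_s': 4.875, 'joint_pos': array([-2.75332091e+00,  2.97720606e+01,  1.12003917e+02,  1.68965897e-02,
        3.81780511e+01, -9.47770592e+01]), 'dq': array([-0.09436413, -0.06487521, -0.02453378, -0.07780406,  0.03610572,
       -0.04391298]), 'joint_torque': array([-7.98831694e-01, -5.57106149e+01, -2.00147384e+01, -3.25165177e-01,
       -3.24492864e-01, -2.62110023e-02]), 'tool_pos': array([ 0.54169919, -0.02448687,  0.01989826]), 'tool_rot': array([ 1.79993410e+02,  4.66807941e-02, -1.77989542e+02]), 'force': array([-1.07432733,  1.81266966,  5.55671894]), 'moment': array([0.27951378, 0.15435914, 0.051397  ]), 'finger_force': 73.69306415319443, 'gripper_width': 0.04906259512301431}
```

```bash
python3 -m inch '[[[0,0,25,0,0,0,255],[0,0,60,0,0,0,255],[0,0,100,0,0,0,255],[0,0,110,0,0,0,255],[0,0,110,0,0,0,255]]]' 70
python3 -c "
from h import *
s=r.state();print(s['tool_pos'],s['tool_rot'],s['force'],s['moment'])"
python3 -m inch '[[[0,0,0,0,0.15,0,255],[0,0,0,-0.01,0.3,0,255],[0,0,0,-0.01,0.3,0,255],[0,0,0,-0.01,0.3,0,255],[0,0,0,-0.01,0.3,0,255]]]' 70
python3 -c "
from h import *
s=r.state();print(s['tool_pos'],s['tool_rot'],s['force'],s['moment'],s['joint_torque'])"
python3 -m inch '[[[0,0,0,0,-0.15,0,255],[0,0,0,0,-0.3,0,255],[0,0,0,0.01,-0.45,0,255],[0,0,0,0.02,-0.6,0,255],[0,0,0,0.02,-0.6,0,255]]]' 70
python3 -m inch '[[[0,0,0,0,0,0,255],[0,0,0,0,0,0,255]]]' 70
python3 -c "
from h import *
s=r.state();print(s['tool_pos'],s['tool_rot'],s['force'],s['moment'],s['joint_torque'])"
```

```text
time_s: 5.5
tool_pos: [0.5411, -0.0246, 0.129]
tool_rot: [-180.0, 0.0, -178.0]
force: [-0.8, -0.4, -4.3]
gripper_width: 0.049
finger_force: 74.4
[ 0.5411253  -0.02462617  0.12899766] [-1.79996233e+02  1.08150200e-02 -1.77980479e+02] [-0.7858622  -0.42281215 -4.29626004] [-0.01373381 -0.03726611 -0.00082299]
time_s: 6.12
tool_pos: [0.5403, -0.0246, 0.1292]
tool_rot: [180.0, -17.2, -178.0]
force: [-0.7, -0.3, -4.2]
gripper_width: 0.0495
finger_force: 76.1
[ 0.54027073 -0.02464031  0.1291514 ] [ 179.9579263   -17.15989238 -177.98177497] [-0.72652459 -0.25476666 -4.24199281] [ 0.08013582 -0.26650563  0.01165482] [ 6.21146383e-02 -6.56321955e+01 -2.88668829e+01 -1.08553176e-01
  1.96977228e+00 -2.63956652e-03]
time_s: 6.75
tool_pos: [0.5374, -0.0247, 0.129]
tool_rot: [-180.0, 17.0, -178.0]
force: [0.6, 0.4, -4.5]
gripper_width: 0.049
finger_force: 75.8
time_s: 7.0
tool_pos: [0.5428, -0.0246, 0.13]
tool_rot: [-180.0, 17.2, -178.0]
force: [1.5, 0.2, -4.3]
gripper_width: 0.0493
finger_force: 77.9
[ 0.54284969 -0.02463358  0.12995527] [-179.95746102   17.1922453  -177.96212413] [ 1.50442483  0.21176922 -4.33749812] [-0.01162882  0.26984916  0.05315853] [-7.49450130e-02 -4.67584777e+01 -2.75478047e+01  1.31096947e-01
 -1.89145647e+00  1.35778100e-02]
```

```bash
cat > m.py <<'E'
from h import *
s=r.state();print(s['tool_rot'].round(1),s['force'].round(2),s['moment'].round(3),s['joint_torque'][4].round(3))
E
python3 -m inch '[[[0,0,0,0,0.15,0,255],[0,0,0,-0.01,0.3,0,255],[0,0,0,-0.01,0.3,0,255],[0,0,0,-0.01,0.3,0,255],[0,0,0,-0.01,0.3,0,255]]]' 70 >/dev/null; python3 m.py
python3 -m inch '[[[0,0,0,0,0,0,255],[0,0,0,0,0,0,255]]]' >/dev/null; python3 m.py
python3 -m inch '[[[0,0,0,0,0.15,0,255],[0,0,0,-0.01,0.3,0,255],[0,0,0,-0.01,0.3,0,255],[0,0,0,0,0.15,0,255],[0,0,0,0,0,0,255]]]' >/dev/null
python3 -m inch '[[[0,0,0,0,0,0,255],[0,0,0,0,0,0,255],[0,0,0,0,0,0,255]]]'; python3 m.py
python3 -m inch '[[[0,0,0,0,0,0,255]]]' >/dev/null; python3 m.py
```

```text
[ 180.    0. -178.] [ 0.5   0.06 -4.29] [-0.017 -0.06  -0.021] 0.0
[-180.    0. -178.] [-0.12  0.24 -4.05] [-0.023 -0.017  0.011] 0.055
time_s: 8.88
tool_pos: [0.5424, -0.0247, 0.1296]
tool_rot: [-180.0, -0.0, -178.0]
force: [0.2, 0.5, -3.7]
gripper_width: 0.0487
finger_force: 78.3
[-180.   -0. -178.] [ 0.21  0.45 -3.7 ] [-0.006  0.053 -0.061] -0.01
[ 180.   -0. -178.] [-0.53 -0.34 -5.11] [0.031 0.028 0.048] -0.031
```

```bash
cat > m.py <<'E'
from h import *
a=[]
for i in range(8):
    capture("wrist");s=r.state();a.append(np.r_[s['force'],s['moment'],s['joint_torque'][4]])
a=np.array(a);print(s['time_s'],s['tool_rot'].round(1),a.mean(0).round(3),'se',(a.std(0)/8**.5).round(3)[4:])
E
python3 m.py
python3 -m inch '[[[0,0,0,0,0.15,0,255],[0,0,0,-0.01,0.3,0,255],[0,0,0,-0.015,0.45,0,255],[0,0,0,-0.02,0.6,0,255],[0,0,0,-0.02,0.6,0,255]]]' >/dev/null;python3 m.py
python3 -m inch '[[[0,0,0,0.005,-0.15,0,255],[0,0,0,0.01,-0.3,0,255],[0,0,0,0.015,-0.45,0,255],[0,0,0,0.02,-0.6,0,255],[0,0,0,0.02,-0.6,0,255]]]' >/dev/null;python3 m.py
```

```text
9.4 [ 180.   -0. -178.] [ 0.016 -0.219 -4.15   0.006  0.045 -0.007 -0.047] se [0.008 0.018 0.001]
10.425 [ 179.9  -34.3 -178. ] [ 7.500e-02  1.190e-01 -4.001e+00  1.900e-02 -5.580e-01  1.000e-03
  4.013e+00] se [0.013 0.011 0.047]
11.45 [ 1.80e+02 -1.00e-01 -1.78e+02] [ 1.080e-01 -2.930e-01 -4.071e+00 -1.000e-03  7.300e-02 -1.000e-03
 -5.500e-02] se [0.01  0.009 0.051]
```

```bash

python3 -m inch '[[[0,0,0,0,-0.15,0,255],[0,0,0,0.01,-0.3,0,255],[0,0,0,0.015,-0.45,0,255],[0,0,0,0.02,-0.6,0,255],[0,0,0,0.02,-0.6,0,255]]]' >/dev/null;python3 m.py
python3 -m inch '[[[0,0,0,-0.005,0.15,0,255],[0,0,0,-0.01,0.3,0,255],[0,0,0,-0.015,0.45,0,255],[0,0,0,-0.02,0.6,0,255],[0,0,0,-0.02,0.6,0,255]]]' >/dev/null;python3 m.py
```

```text
12.475 [ 177.    31.1 -177.6] [ 0.238  0.036 -4.317 -0.074  0.516  0.02  -2.297] se [0.015 0.009 0.069]
13.5 [ 176.8   -3.3 -177.8] [-3.410e-01  1.000e-01 -4.053e+00 -3.900e-02 -8.300e-02  3.000e-03
  5.260e-01] se [0.049 0.008 0.071]
```

```bash
cat > rot.py <<'E'
from h import *
import sys
from scipy.spatial.transform import Rotation as R
s=r.state();t=R.from_euler('xyz',[180,0,float(sys.argv[1])],degrees=True)
print(s['tool_pos'],(t*R.from_euler('xyz',s['tool_rot'],degrees=True).inv()).as_rotvec().round(4),s['joint_pos'].round(1))
E
python3 rot.py -178; python3 m.py
```

```text
[ 0.54684668 -0.00554999  0.13259395] [-0.0539 -0.0588 -0.0026] [ -2.6  21.8 105.7   3.5  56.1 -96.8]
13.9 [ 176.8   -3.3 -177.7] [-0.076  0.274 -4.072 -0.07  -0.039  0.014  0.458] se [0.046 0.01  0.003]
```

```bash
python3 -m inch '[[[-5,-19,0,-0.054,-0.059,-0.003,255],[-5,-19,0,-0.054,-0.059,-0.003,255],[-5,-19,0,-0.054,-0.059,-0.003,255]]]' ; python3 m.py
python3 -m inch '[[[0,0,0,0,-0.15,0,255],[0,0,0,0.01,-0.3,0,255],[0,0,0,0.01,-0.3,0,255],[0,0,0,0.005,-0.15,0,255],[0,0,0,0,0,0,255]]]' >/dev/null;python3 m.py
python3 -m inch '[[[0,0,0,0,0.15,0,255],[0,0,0,-0.01,0.3,0,255],[0,0,0,-0.01,0.3,0,255],[0,0,0,-0.005,0.15,0,255],[0,0,0,0,0,0,255]]]' >/dev/null;python3 m.py
```

```text
time_s: 14.28
tool_pos: [0.5428, -0.024, 0.1326]
tool_rot: [179.9, -0.1, -178.0]
force: [0.8, -0.6, -3.5]
gripper_width: 0.049
finger_force: 79.0
14.675 [ 180.   -0. -178.] [ 0.104 -0.078 -4.276 -0.014  0.035 -0.028 -0.026] se [0.01  0.009 0.006]
15.7 [ 180.   -0. -178.] [ 7.160e-01 -2.030e-01 -4.124e+00  1.000e-03 -1.250e-01  2.100e-02
  5.810e-01] se [0.046 0.012 0.271]
16.725 [ 180.   -0. -178.] [-0.545  0.03  -3.983 -0.004  0.121  0.023 -0.585] se [0.046 0.01  0.273]
```

```bash
python3 m.py
python3 -m inch '[[[0,0,0,0,-0.15,0,255],[0,0,0,0.01,-0.3,0,255],[0,0,0,0.01,-0.3,0,255],[0,0,0,0.01,-0.3,0,255],[0,0,0,0.01,-0.3,0,255]]]' >/dev/null
python3 -m inch '[[[0,0,0,-0.005,0.15,0,255],[0,0,0,-0.01,0.3,0,255],[0,0,0,-0.01,0.3,0,255],[0,0,0,-0.01,0.3,0,255],[0,0,0,-0.01,0.3,0,255]]]' >/dev/null; python3 m.py
python3 -m inch '[[[0,0,0,0,0.15,0,255],[0,0,0,-0.01,0.3,0,255],[0,0,0,-0.01,0.3,0,255],[0,0,0,-0.01,0.3,0,255],[0,0,0,-0.01,0.3,0,255]]]' >/dev/null
python3 -m inch '[[[0,0,0,0.005,-0.15,0,255],[0,0,0,0.01,-0.3,0,255],[0,0,0,0.01,-0.3,0,255],[0,0,0,0.01,-0.3,0,255],[0,0,0,0.01,-0.3,0,255]]]' >/dev/null; python3 m.py
```

```text
17.125 [ 1.80e+02 -1.00e-01 -1.78e+02] [-0.249 -0.101 -4.226  0.011  0.038  0.014 -0.036] se [0.01  0.014 0.003]
18.775 [ 180.   -0. -178.] [-1.000e-01  5.600e-02 -4.229e+00  2.000e-03 -5.000e-02  4.000e-03
  4.900e-02] se [0.009 0.011 0.006]
20.425 [ 1.80e+02 -1.00e-01 -1.78e+02] [-8.600e-02 -1.900e-01 -4.172e+00  4.000e-03  5.200e-02 -3.000e-03
 -3.200e-02] se [0.01  0.012 0.004]
```

The level moment is bistable, ±0.05, which suggests a loose ball but could be hysteresis in the direction of rotation. I'll separate the two by approaching level from the other side with a small overshoot.

```bash

python3 -m inch '[[[0,0,0,0,-0.05,0,255],[0,0,0,0,-0.05,0,255],[0,0,0,0,0,0,255],[0,0,0,0,0,0,255],[0,0,0,0,0,0,255]]]' >/dev/null; python3 m.py
python3 -m inch '[[[0,0,0,0,-0.15,0,255],[0,0,0,0.01,-0.3,0,255],[0,0,0,0.01,-0.3,0,255],[0,0,0,0.01,-0.3,0,255],[0,0,0,0.01,-0.3,0,255]]]' >/dev/null; python3 m.py
python3 -m inch '[[[0,0,0,-0.005,0.15,0,255],[0,0,0,-0.01,0.35,0,255],[0,0,0,-0.01,0.35,0,255],[0,0,0,-0.01,0.3,0,255],[0,0,0,-0.01,0.3,0,255]]]' >/dev/null; python3 m.py

```

```text
21.45 [ 180.   -0. -178.] [ 0.005 -0.034 -3.861 -0.013  0.044 -0.013 -0.035] se [0.01  0.012 0.003]
22.475 [-180.    17.1 -178. ] [-1.660e-01  6.000e-03 -4.302e+00  1.400e-02  2.480e-01 -2.000e-03
 -2.014e+00] se [0.009 0.008 0.007]
23.5 [ 180.   -0. -178.] [ 0.142 -0.148 -3.7    0.013 -0.037  0.013  0.006] se [0.011 0.005 0.02 ]
```

The offset survives the overshoot both ways, +0.044 against −0.037, with about 0.01 error. The ball stays in its half, so case 1 is the rattling one. Now moving it to the reading spot.

```bash
python3 -m inch '[[[-2,45,0,0,0,0,255],[-4,95,0,0,0,-0.04,255],[-6,145,0,0,0,-0.087,255],[-8,190,0,0,0,-0.087,255],[-9,212,0,0,0,-0.087,255]]]'
python3 -m inch '[[[0,3,-25,0,0,0,255],[0,3,-42,0,0,0,255],[0,3,-44,0,0,0,255],[0,3,-44,0,0,0,255]]]'
python3 rot.py 177
python3 - <<'E'
from h import *
import pickle
im=[]
for n in("side","wrist","top"):
    p=camera_params(n);pickle.dump(p,open(n+"9.pkl","wb"));cv2.imwrite(f"pics/{n}9.png",capture(n)[...,::-1])
p=pickle.load(open("side9.pkl","rb"));o=proj(p,np.array([.58,.185,.09]));print(o)
u,v=int(o[0])-100,int(o[1])-75;print(u,v)
cv2.imwrite("pics/s9c.png",cv2.resize(cv2.imread("pics/side9.png")[v:v+150,u:u+200],None,fx=4,fy=4,interpolation=cv2.INTER_CUBIC))
E
```

```text
time_s: 24.12
tool_pos: [0.5334, 0.1899, 0.1324]
tool_rot: [180.0, -0.0, 177.1]
force: [0.9, 0.1, -4.3]
gripper_width: 0.0491
finger_force: 79.8
time_s: 24.62
tool_pos: [0.5338, 0.1902, 0.0885]
tool_rot: [-180.0, -0.0, 177.0]
force: [0.5, -0.4, -3.3]
gripper_width: 0.049
finger_force: 80.0
[0.53376461 0.1901889  0.08854611] [-0.     -0.0008  0.0005] [ 19.5  25.2 107.3   0.   47.6 -67.5]
[262.09341347 313.17015382]
162 238
```

View pics/s9c.png

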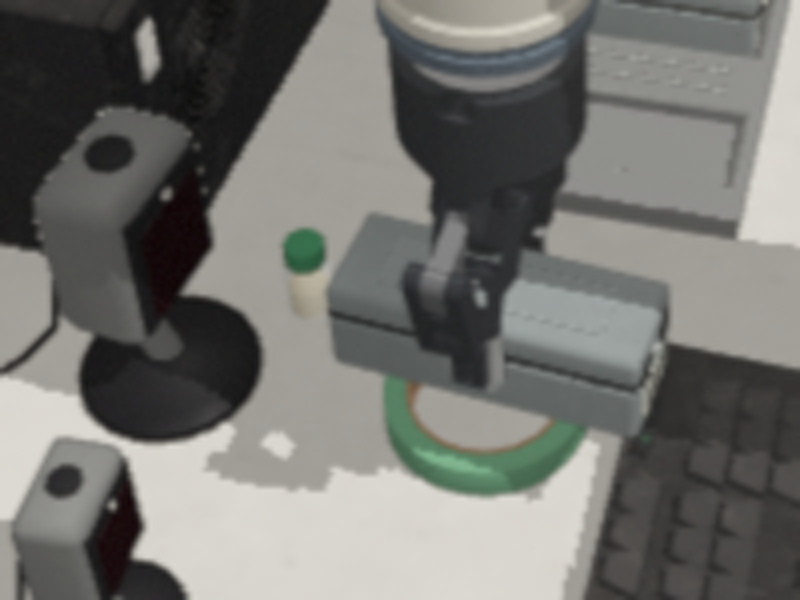

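Case 1 is held in front of the larger reader. Its near face bottom edge runs from (337,358) to (638,432), and the top-far edge from (372,213) to (668,285). I compare these with the projected ideal box and check levelness.

```bash
python3 - <<'E'
from h import *
np.set_printoptions(precision=1,suppress=True)
p=camera_params("side");c,s=np.cos(np.radians(-3)),np.sin(np.radians(-3))
def P(x,y,z):return (proj(p,np.array([.533+c*x-s*y,.191+s*x+c*y,.097+z]))-[162,238])*4
for x,y,z in((.07,.025,-.025),(-.07,.025,-.025),(.07,-.025,.025),(-.07,-.025,.025),(.07,.025,.025),(-.07,.025,.025)):print((x,y,z),P(x,y,z))
# known-reference check: reader window centre and foot
print("window corners",[(proj(p,np.array(q))-[162,238])*4 for q in((.683,.184,.097),(.703,.182,0))])
# single-plane estimate on the +y face plane: x,z of its corners
o0=np.array([.533-s*.025,.191+c*.025,.097]);n=np.array([-s,c,0])
for uv in((337,358),(638,432),(330,307-17),(640,362)):
    o,d=ray(p,(162+uv[0]/4,238+uv[1]/4));X=o+d*(n@(o0-o))/(n@d);print(uv,((X-o0)@[c,s,0]*1000),X[2]*1000)
E
python3 m.py
```

```text
(0.07, 0.025, -0.025) [329.7 363.1]
(-0.07, 0.025, -0.025) [635.3 443.1]
(0.07, -0.025, 0.025) [366.5 205. ]
(-0.07, -0.025, 0.025) [671.8 278.8]
(0.07, 0.025, 0.025) [319.6 287. ]
(-0.07, 0.025, 0.025) [637.9 367.5]
window corners [array([181.9, 243.5]), array([172.5, 369.3])]
(337, 358) 66.08720989403355 76.92480459572859
(638, 432) -71.02057722242216 80.02355001116001
(330, 290) 65.27404204342811 121.73545326548118
(640, 362) -70.81673446153746 125.78644233295044
25.175 [180.  -0. 177.] [ 0.107 -0.006 -4.387 -0.01  -0.034 -0.008  0.029] se [0.01  0.011 0.001]
```

```bash
python3 -c "
from h import *
s=r.state();print(s['tool_pos'],s['gripper_width'],s['finger_force'],s['dq'].round(2));print(r.hand_in())"
```

```text
[0.53352243 0.19060324 0.08849302] 0.04907972089144397 79.96236473321915 [ 0.08  0.02  0.09 -0.05 -0.09  0.03]
the job is handed in; nothing more can be done
None
```

I found case 1 to be the rattling one and handed the job in with it held level at the larger reader, about 8 cm from the window; the evidence was a small wrist-moment shift (about ±0.045 N m, up to 0.1 expected), and I did not lift cases 2 and 3 to compare.

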